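Pack the mower service caddy

TASK

Pack the new parts in the mower service caddy: stand the white oil filter upright in the blue bin, and lay the spark plug with the white insulator in the yellow bin, the steel bearing in the red bin and the orange air filter in the green bin, each flat on the bin's floor. Set each part down gently rather than dropping it. The rusty old oil filter and the sooty old spark plug do not belong in the caddy: leave them where they are.

Things in the scene. Friction and masses are not known exactly. Their poses are not given: they have to be found in the camera images.
- oil_filter_centre (a point): New oil filter, white with a blue band and a bare steel top, sizes in mm: upright cylinder 60 mm in diameter, 72 mm tall, standing on the bench. Point: its centre, 36 mm above its underside; z up along the cylinder.
- spark_plug_centre (a point): New spark plug, bright steel with a white insulator, 80 mm long, lying on the bench. The middle 18 mm is a metal hexagon (21 mm across flats, 24 mm across corners, lying on a flat), which holds its centre of mass; thread (15 mm diameter) towards -x, insulator (12 mm) towards +x. Point: centre of the hexagon, 10.5 mm above the bench; x along the plug.
- bearing_centre (a point): New ball bearing, steel ring with a black seal on its face, 40 mm outside diameter, 19 mm bore, 12 mm thick, lying flat on the bench. Point: its centre, 6 mm above the bench; z along its axis, up.
- air_filter_centre (a point): New panel air filter, rigid orange block with white paper pleats on top, 80 (x) x 46 (y) x 32 (z) mm, lying flat on the bench, pleats up (pleats rise 1.5 mm more). Point: its centre, 16 mm above the bench; z up.
- old_filter_centre (a point): Old oil filter, to be left alone: rust brown with a black top, else the same as the new one; sizes in mm: upright cylinder 60 mm in diameter, 72 mm tall, standing on the bench. Point: its centre, 36 mm above its underside; z up along the cylinder.
- old_plug_centre (a point): Old spark plug, to be left alone: brown with a black sooty insulator, else the same as the new one; 80 mm long, lying on the bench. The middle 18 mm is a metal hexagon (21 mm across flats, 24 mm across corners, lying on a flat), which holds its centre of mass; thread (15 mm diameter) towards -x, insulator (12 mm) towards +x. Point: centre of the hexagon, 10.5 mm above the bench; x along the plug.
- blue_bin_floor (a point): Blue open bin, fixed, one of four equal square bins (inside 100 x 100 mm, walls and floor 4 mm) standing two by two, 110 mm apart, in a shallow plywood tray (234 x 234 mm, rim 18 mm). Point: centre of the inner floor, 10 mm above the bench; x, y along the bin's sides, z up; its rim is 21 mm above this point. Colours change corners from start to start; the tray's place and yaw change too.
- yellow_bin_floor (a point): Yellow open bin, fixed, one of four equal square bins (inside 100 x 100 mm, walls and floor 4 mm) standing two by two, 110 mm apart, in a shallow plywood tray (234 x 234 mm, rim 18 mm). Point: centre of the inner floor, 10 mm above the bench; x, y along the bin's sides, z up; its rim is 21 mm above this point. Colours change corners from start to start; the tray's place and yaw change too.
- red_bin_floor (a point): Red open bin, fixed, one of four equal square bins (inside 100 x 100 mm, walls and floor 4 mm) standing two by two, 110 mm apart, in a shallow plywood tray (234 x 234 mm, rim 18 mm). Point: centre of the inner floor, 10 mm above the bench; x, y along the bin's sides, z up; its rim is 21 mm above this point. Colours change corners from start to start; the tray's place and yaw change too.
- green_bin_floor (a point): Green open bin, fixed, one of four equal square bins (inside 100 x 100 mm, walls and floor 4 mm) standing two by two, 110 mm apart, in a shallow plywood tray (234 x 234 mm, rim 18 mm). Point: centre of the inner floor, 10 mm above the bench; x, y along the bin's sides, z up; its rim is 21 mm above this point. Colours change corners from start to start; the tray's place and yaw change too.
Things that resemble listed ones, but are neither listed nor needed, are in the scene too. Several things look just like the part that bears oil_filter_centre: the one meant starts farthest from the robot's base.

How it is judged:
At the end, for the whole second after the job is handed in: Each new part rests on the floor of its bin (height within 5 mm, level within 0.15 rad, still), within 24 mm (oil filter), 40 mm (plug), 34 mm (bearing, air filter) of the bin's centre along each side; the old filter and old plug are within 25 mm of where they began (x of oil_filter_centre in the frame of blue_bin_floor between -0.024 and 0.024 m and y of oil_filter_centre in the frame of blue_bin_floor between -0.024 and 0.024 m and z of oil_filter_centre in the frame of blue_bin_floor between 0.031 and 0.041 m and angle between each of oil_filter_centre, bearing_centre, air_filter_centre's own z axis and vertical below 0.15 rad and linear speed of each of oil_filter, spark_plug, bearing, air_filter below 0.02 m/s and x of spark_plug_centre in the frame of yellow_bin_floor between -0.04 and 0.04 m and y of spark_plug_centre in the frame of yellow_bin_floor between -0.04 and 0.04 m and z of spark_plug_centre in the frame of yellow_bin_floor between 0.0055 and 0.0155 m and angle between spark_plug_centre's own x axis and vertical between 1.42 and 1.72 rad and x of bearing_centre in the frame of red_bin_floor between -0.034 and 0.034 m and y of bearing_centre in the frame of red_bin_floor between -0.034 and 0.034 m and z of bearing_centre in the frame of red_bin_floor between 0.001 and 0.011 m and x of air_filter_centre in the frame of green_bin_floor between -0.034 and 0.034 m and y of air_filter_centre in the frame of green_bin_floor between -0.034 and 0.034 m and z of air_filter_centre in the frame of green_bin_floor between 0.011 and 0.021 m and distance of each of old_filter_centre, old_plug_centre from where it was at the start of the episode below 0.025 m); the robot touches nothing.
It fails at once if an old part (rusty filter or sooty plug) is moved more than 25 mm (distance of any of old_filter_centre, old_plug_centre from where it was at the start of the episode above 0.025 m).
It fails at once if a new part is dropped or thrown into its bin (faster than 0.75 m/s just above or in the bin) ((horizontal distance between oil_filter_centre and blue_bin_floor below 0.06 m and z of oil_filter_centre in the frame of blue_bin_floor below 0.1 m and linear speed of oil_filter above 0.75 m/s) or (horizontal distance between spark_plug_centre and yellow_bin_floor below 0.06 m and z of spark_plug_centre in the frame of yellow_bin_floor below 0.1 m and linear speed of spark_plug above 0.75 m/s) or (horizontal distance between bearing_centre and red_bin_floor below 0.06 m and z of bearing_centre in the frame of red_bin_floor below 0.1 m and linear speed of bearing above 0.75 m/s) or (horizontal distance between air_filter_centre and green_bin_floor below 0.06 m and z of air_filter_centre in the frame of green_bin_floor below 0.1 m and linear speed of air_filter above 0.75 m/s)).
It also fails if it takes over 112 s, if anything falls off the work surface, if the arm or the gripper's body presses on something with over 40 N, if the wrist force passes 120 N, or if a joint passes its speed limit or range.

ROBOT

A 6-joint arm with a two-finger parallel gripper is mounted at the origin on the work surface. World frame = base frame: x ahead of the robot, y to its left, z up, the work surface at z = 0. Lengths are in m, angles in rad, forces in N, time in s.
With the tool pointing down it reaches from about 0.35 to 0.925 m from the base axis. Payload 6.4 kg.
Tool frame: the origin (TCP) lies midway between the tips of the shut fingers; the grasp point (between the pads) lies 19 mm behind it (robot.grasp_offset is the distance from the TCP to the grasp point, in m); z points along the fingers, y is the line along which they close (so a half turn about z gives the same grasp; the last joint's range is limited). The gripper opens to 94 mm and grips with 3 to 60 N. Pads are 16 mm wide; open, the fingers measure 119 mm over their backs; the gripper's body (75 mm by 177 mm) begins 78 mm behind the grasp point.
Start: joints at [-1.343, 0.245, 1.558, -0, 1.339, -0.174], TCP at [0.254, -0.598, 0.205] pointing down, gripper open.
Joint ranges: [-3.13, 3.13], [-1.02, 2.26], [0.13, 2.54], [-0.95, 4.09], [0.21, 2.88], [-2.74, 2.74]. Speed limits (rad/s): [2.57, 2.57, 3.14, 3.14, 3.14, 3.14].

INTERFACE

Orientations are given as a rotation vector (axis times angle).
In Python, from plant import robot, get_image, calibration, finder gives the robot as it stands. The module is installed in compiled form; this text tells all that it offers.
- The arm moves only by the shell command python3 -m handwheel 'ROWS' [OPENING] [FORCE]. ROWS is a JSON object of lists of equal length, an entry for each row: "dp": the shift along the tool's x, y, z in cm, a list of three; "turn": the turn, a rotation vector about the tool's x, y, z in rad, a list of three. In form: {"dp": [[x, y, z], ...], "turn": [[wx, wy, wz], ...]}. A call has 1 to 10 rows; each row shifts and turns the commanded pose from where the row before left it, along the tool's axes as they then stand; what a row does not reach is not made up. A row lasts 1/10 s, in which the tool goes at most 50 mm and 8.59 degrees, less where a joint would pass 70% of its speed; a pose out of reach is approached as far as the arm can. A call is refused whole if a number of a shift passes 5 or a number of a turn 0.15, either way. A call with a gripper value outside its range is refused whole. OPENING is the finger opening in cm, from 0 to 9.4, set as the call begins (- or left out, the last holds). The fingers move at their own pace and stop on an object; FORCE is the grip in N (left out, the last holds). Time passes only in rows, so rows that do not move let the fingers close. It gives the time, the measured TCP pose, the force, the opening and the grip force at its end, in the units of the state.
- robot.state(): the state, without advancing time (a new reading comes with each control period).
- get_image(name): name is "side" or "top"; returns the picture (384x512x3 uint8, blue, green, red); there is no depth.
- calibration(name): a dict with "K" (3x3 intrinsics, pixels), "distortion" ([k1, k2, p1, p2, k3] as OpenCV has them; the pictures are not rectified), "origin" and "rotation" of the camera in the world. Camera axes: x right, y down, z forward; pixel columns grow to the right and rows downward; lengths in m; the calibration is good to about 2 mm. A picture is of the moment at which its call begins. calibration takes no time and is no camera call.
- robot.sign_off(): hands the job in; it is judged then, once.
Trained networks look in the newest picture that a camera, given by its name, has taken for a name from the list of things; names that differ only in an ending like _2 or _b are one class to them, and where a whole thing is asked for, a point or a joint stands for the part that bears it (a point fixed in the world has none). Each returns a list of dicts, best first, with "score" (0 to 1); they miss things now and then, are a little off and sometimes report something else, mostly with a low value. They report only what shows in the picture. A call takes as long as a camera call. They do not tell look-alikes from the thing itself.
- finder.recognise(name, camera): "extent" ([centre column, centre row, width, height] in pixels, round what is visible of it).
- finder.spot_point(name, camera): "point" ([column, row] in pixels: a listed point, or the origin of a listed thing).
The state is a dict: "clock": time; "joint_positions": joint angles; "joint_vel": joint speeds; "joint_efforts": joint torques, N m; "position": TCP position; "tcp_rot": TCP orientation; "wrist_force": force on the tool from outside, world axes, zero at the start; "torque": the same for the moment, N m; "grip_width": finger opening in m; "finger_force": force on a finger pad.
Only numpy, scipy, OpenCV 4.12 (cv2) and the standard library are available. Lean on these libraries where they do the work, as an engineer would, in place of code of your own. Each camera call takes 0.05 s, during which the arm holds its last target. There are 200 camera calls.

## Working session

There is one attempt and no reset: what is moved stays moved. The work goes in short steps, Python scripts to look and compute and a shell command to move; the robot and the scene stay as the last step left them, time stands still between calls to the robot, and variables do not carry over. Pictures are saved under pics/ and viewed, at most 14 in all, crops included, and the job is handed in when it is done.

```bash
mkdir -p pics; cat > h.py <<'E'
import numpy as np, cv2
from plant import robot, get_image, calibration, finder
def px2w(cam,uv,z):
    c=calibration(cam);K=np.array(c["K"]);d=np.array(c["distortion"])
    n=cv2.undistortPoints(np.array([[uv]],float),K,d)[0,0]
    r=np.array(c["rotation"])@np.array([n[0],n[1],1]);o=np.array(c["origin"])
    return o+r*(z-o[2])/r[2]
E
python3 - <<'E'
from h import *
for c in("top","side"):
    cv2.imwrite(f"pics/{c}0.png",get_image(c)); k=calibration(c); print(c,np.round(k["origin"],3),np.round(k["rotation"],2).tolist(),k["K"][0][0])
Z=dict(oil_filter_centre=.036,spark_plug_centre=.0105,bearing_centre=.006,air_filter_centre=.016,old_filter_centre=.036,old_plug_centre=.0105,blue_bin_floor=.01,yellow_bin_floor=.01,red_bin_floor=.01,green_bin_floor=.01)
for n,z in Z.items():
    for c in("top","side"):
        for r in finder.spot_point(n,c)[:4]:
            print(n,c,round(r["score"],2),np.round(r["point"]),np.round(px2w(c,r["point"],z)[:2],3))
print(robot.state())
E
```

```text
top [ 0.333 -0.045  0.935] [-2.17, 2.12, -0.14] 353.54324054343607
side [0.304 0.561 0.782] [-0.35, 2.86, -1.03] 411.23695752950704Traceback (most recent call last):
  File "<stdin>", line 8, in <module>
  File "h.py", line 7, in px2w
    return o+r*(z-o[2])/r[2]
                        ~^^^
IndexError: invalid index to scalar variable.
```

Rotation is a rotation vector.

```bash
sed -i 's/np.array(c\["rotation"\])@/cv2.Rodrigues(np.array(c["rotation"],float))[0]@/' h.py
cat > look.py <<'E'
from h import *
Z=dict(oil_filter_centre=.036,spark_plug_centre=.0105,bearing_centre=.006,air_filter_centre=.016,old_filter_centre=.036,old_plug_centre=.0105,blue_bin_floor=.01,yellow_bin_floor=.01,red_bin_floor=.01,green_bin_floor=.01)
for n,z in Z.items():
    for c in("top","side"):
        for r in finder.spot_point(n,c)[:4]:
            print(n,c,round(r["score"],2),np.round(r["point"]),np.round(px2w(c,r["point"],z)[:2],3))
print(robot.state())
E
python3 look.py
```

```text
oil_filter_centre top 0.91 [274. 156.] [ 0.562 -0.085]
oil_filter_centre top 0.86 [249. 195.] [ 0.458 -0.023]
oil_filter_centre top 0.8 [221. 221.] [0.391 0.046]
oil_filter_centre top 0.63 [336. 254.] [ 0.314 -0.244]
oil_filter_centre side 0.78 [204. 168.] [ 0.565 -0.08 ]
oil_filter_centre side 0.74 [314. 138.] [ 0.318 -0.255]
oil_filter_centre side 0.58 [239. 193.] [ 0.46  -0.026]
spark_plug_centre top 0.53 [376. 208.] [ 0.436 -0.358]
spark_plug_centre top 0.45 [272. 156.] [ 0.568 -0.082]
spark_plug_centre side 0.47 [279. 110.] [ 0.432 -0.375]
bearing_centre top 0.65 [386. 156.] [ 0.577 -0.389]
bearing_centre side 0.53 [233. 100.] [ 0.575 -0.391]
bearing_centre side 0.42 [118. 274.] [0.656 0.224]
air_filter_centre top 0.97 [334. 209.] [ 0.428 -0.246]
air_filter_centre side 0.6 [273. 139.] [ 0.424 -0.246]
air_filter_centre side 0.16 [258. 178.] [ 0.432 -0.099]
old_filter_centre top 0.36 [388. 154.] [ 0.573 -0.384]
old_filter_centre side 0.66 [208. 120.] [ 0.608 -0.254]
old_filter_centre side 0.4 [206. 164.] [ 0.563 -0.093]
old_plug_centre top 0.47 [281. 202.] [ 0.444 -0.106]
old_plug
[... 524 characters left out ...]
int_positions': array([-1.34309694e+00,  2.45120371e-01,  1.55779604e+00,  1.60832616e-05,
        1.33871709e+00, -1.74113305e-01]), 'joint_vel': array([2.18566175e-04, 2.89912119e-05, 6.06855624e-04, 1.84925102e-03,
       4.21476188e-04, 2.44384910e-04]), 'joint_efforts': array([ 8.83904486e-04, -4.15831983e+01, -3.14876997e+01,  6.86076935e-02,
        2.90549558e-02, -2.30253175e-05]), 'position': array([ 0.25420996, -0.5982362 ,  0.20544434]), 'tcp_rot': array([-3.07836374e+00, -6.26914545e-01, -2.28578128e-05]), 'wrist_force': array([ 0.07330208, -0.18477484,  0.27278267]), 'torque': array([ 0.00423691, -0.0583412 ,  0.03152968]), 'finger_force': 0.0, 'grip_width': 0.0940064225975652}
```

View pics/top0.png

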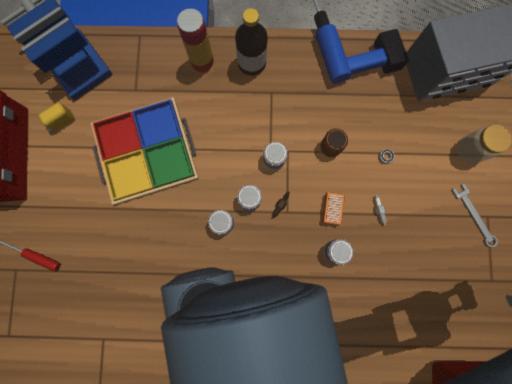

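View pics/side0.png

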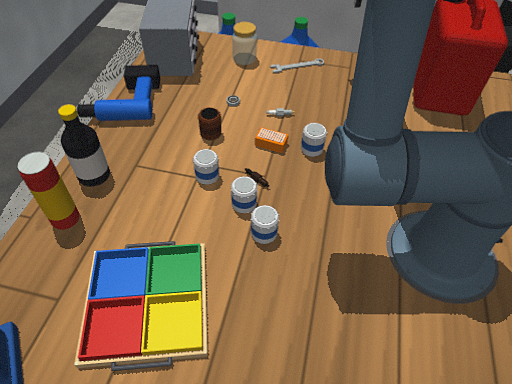

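```bash
python3 - <<'E'
from h import *
im=cv2.imread("pics/top0.png")
cv2.imwrite("pics/crop0.png",cv2.resize(im[135:275,255:405],None,fx=4,fy=4,interpolation=cv2.INTER_CUBIC))
# orientation of air filter (orange) by minAreaRect in undistorted bench coordinates
hsv=cv2.cvtColor(im,cv2.COLOR_BGR2HSV)
m=np.zeros(im.shape[:2],np.uint8); m[185:230,320:350]=1
orange=((hsv[...,0]<16)&(hsv[...,1]>190)&(hsv[...,2]>120)&(m>0))
def rect(mask,z):
    p=np.argwhere(mask)[:,::-1]
    w=np.array([px2w("top",q,z)[:2] for q in p]).astype(np.float32)
    r=cv2.minAreaRect(w*1000); c,s,vt=np.linalg.svd(w-w.mean(0),full_matrices=False)
    print(len(p),r,np.degrees(np.arctan2(vt[0,1],vt[0,0])),w.mean(0))
rect(orange,.032)
m[:]=0;m[190:228,368:392]=1
rect((m>0)&(hsv[...,1]<70)&(hsv[...,2]>90),.0105)
E
```

```text
Traceback (most recent call last):
cv2.error: OpenCV(4.12.0) /io/opencv/modules/imgproc/src/convhull.cpp:143: error: (-215:Assertion failed) total >= 0 && (depth == CV_32F || depth == CV_32S) in function 'convexHull'
```

View pics/crop0.png

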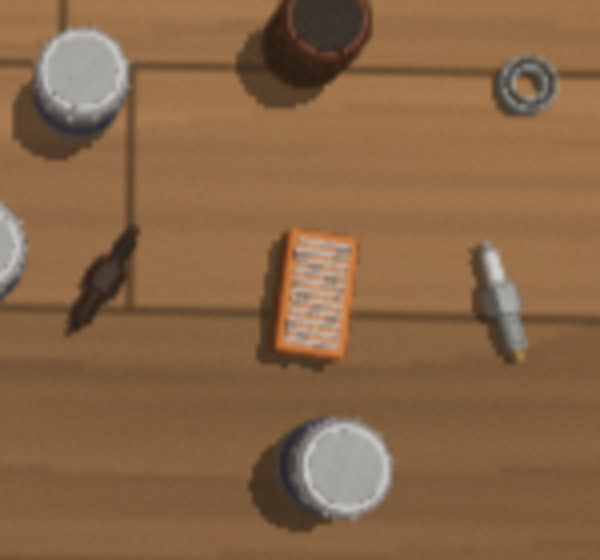

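```bash
python3 - <<'E'
from h import *
f=lambda a,z:px2w("top",(255+a[0]/4-.4,135+a[1]/4-.4),z)[:2]
q=np.array([f(a,.032) for a in[(289,228),(357,238),(345,358),(274,348)]]);print("air",q.mean(0),q.tolist())
for a,b in((0,3),(1,2),(0,1),(3,2)):
    d=q[a]-q[b];print(np.linalg.norm(d),np.degrees(np.arctan2(d[1],d[0])))
a,b=f((486,245),.0105),f((521,357),.0105);d=a-b
print("plug",f((502,297),.015),np.linalg.norm(d),np.degrees(np.arctan2(d[1],d[0])))
print("bearing",f((527,86),.010)); print("oil",f((84,72),.072)); print("oldplug",f((105,279),.015)); print("old",f((328,15),.072))
B=dict(b=(.6555,.227),g=(.542,.193),r=(.607,.3365),y=(.5125,.3005))
for p,s in("bg","ry","gy","br"):
    d=np.subtract(B[p],B[s]);print(p,s,np.linalg.norm(d),np.degrees(np.arctan2(d[1],d[0])))
E
cat > go.py <<'E'
# usage: go.py x y z yaw_deg [of tool x] -> tool-frame dp (cm) and turn
import sys
from h import *
s=robot.state();x,y,z,t=map(float,sys.argv[1:])
R=cv2.Rodrigues(s["tcp_rot"])[0]
p=np.degrees(np.arctan2(R[1,0],R[0,0]))
T=(t-p+90)%180-90
print("clock",round(s["clock"],1),"pos",np.round(s["position"],4),"yaw",round(p,1),"tilt",np.round(R[:2,2],3),"j6",round(s["joint_positions"][5],2),"w",round(s["grip_width"],4),"f",round(s["finger_force"],1))
print("dp now-frame cm",np.round(R.T@(np.array([x,y,z])-s["position"])*100,2))
c,q=np.cos(np.radians(p+T)),np.sin(np.radians(p+T));d=np.array([x,y,z])-s["position"]
print("dp after-turn cm",np.round([100*(c*d[0]+q*d[1]),100*(q*d[0]-c*d[1]),-100*d[2]],2),"turn z",round(-np.radians(T),3))
E
python3 go.py .428 -.246 .16 -8
```

```text
air [ 0.43048183 -0.2409395 ] [[0.4720287326717901, -0.22373667699586217], [0.466428344932619, -0.26750934175765384], [0.38902554525099287, -0.2588454553711149], [0.3944447031143804, -0.21366651791496186]]
0.07823483716529138 -7.395463044666776
0.07788617544771853 -6.386673913982322
0.04412947454000848 82.70904050733884
0.04550278740489757 83.16012034292419
plug [ 0.43200028 -0.36587964] 0.07626179696350849 15.943319111174118
bearing [ 0.57511128 -0.38841054]
oil [ 0.56204581 -0.08817429]
oldplug [ 0.43839045 -0.10658843]
old [ 0.60214109 -0.24139104]
b g 0.11848312116077964 16.676085068111362
r y 0.10112492274409908 20.854458039578358
g y 0.11147421226454127 -74.65472278832999
b r 0.11976017702057726 -66.11037547895117
clock 1.1 pos [ 0.2542 -0.5982  0.2054] yaw 23.0 tilt [0. 0.] j6 -0.17 w 0.094 f 0.0
dp now-frame cm [ 29.77 -25.62   4.55]
dp after-turn cm [ 12.31 -37.3    4.54] turn z 0.541
```

```bash
python3 go.py .433 -.3665 .1 16;python3 -m handwheel '{"dp":[[0,0,0],[2,-1,1],[3,-2,1],[4,-3,1],[4,-3,1],[4,-3,1],[3,-2,1],[2,-1,1],[0,0,0],[0,0,0]],"turn":[[0,0,0.122],[0,0,0],[0,0,0],[0,0,0],[0,0,0],[0,0,0],[0,0,0],[0,0,0],[0,0,0],[0,0,0]]}' 6; python3 go.py .433 -.3665 .1 16
```

```text
clock 1.1 pos [ 0.2542 -0.5982  0.2054] yaw 23.0 tilt [0. 0.] j6 -0.17 w 0.094 f 0.0
dp now-frame cm [ 25.52 -14.34  10.55]
dp after-turn cm [ 23.57 -17.35  10.54] turn z 0.123
clock: 2.15
position: [0.4225, -0.3958, 0.1362]
tcp_rot: [3.11, 0.439, -0.0]
wrist_force: [-0.4, -0.2, 1.5]
grip_width: 0.0597
finger_force: 0.0
clock 2.1 pos [ 0.4225 -0.3958  0.1362] yaw 16.1 tilt [-0. -0.] j6 0.34 w 0.0597 f 0.0
dp now-frame cm [ 1.82 -2.52  3.62]
dp after-turn cm [ 1.82 -2.52  3.62] turn z 0.001
```

```bash
python3 -m handwheel '{"dp":[[0.9,-1.2,1],[0.9,-1.3,2],[0,0,3],[0,0,2],[0,0,0],[0,0,0]],"turn":[[0,0,0],[0,0,0],[0,0,0],[0,0,0],[0,0,0],[0,0,0]]}' 5; python3 go.py .433 -.3665 .004 16; cat > crop.py <<'E'
import sys
from h import *
o=[]
for a in sys.argv[2:]:
    c,x,y=a.split(",");x,y=int(x),int(y);im=get_image(c)
    p=cv2.copyMakeBorder(im,60,60,60,60,cv2.BORDER_CONSTANT)
    o.append(cv2.resize(p[y+10:y+110,x+10:x+110],(400,400),interpolation=cv2.INTER_CUBIC))
cv2.imwrite(f"pics/{sys.argv[1]}.png",np.hstack(o))
E
python3 crop.py c1 side,279,112 top,376,208
```

```text
clock: 2.75
position: [0.4327, -0.3669, 0.0562]
tcp_rot: [-3.111, -0.437, -0.0]
wrist_force: [0.7, -1.2, 0.6]
grip_width: 0.05
finger_force: 0.0
clock 2.8 pos [ 0.4327 -0.3669  0.0562] yaw 16.0 tilt [0. 0.] j6 0.39 w 0.05 f 0.0
dp now-frame cm [ 0.05 -0.03  5.22]
dp after-turn cm [ 0.05 -0.03  5.22] turn z -0.0
```

View pics/c1.png

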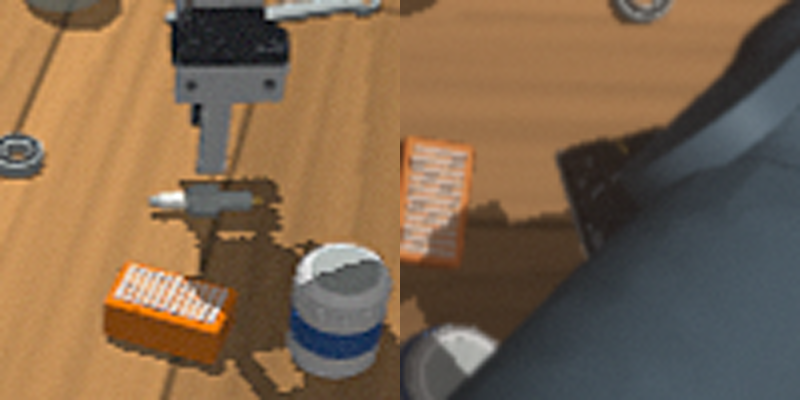

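The finger (crop ~(212,170), side view) sits in line with the plug's hexagon (~(204,200)). Descend, grip, lift.

```bash
python3 -m handwheel '{"dp":[[0,0,1.5],[0,0,1.5],[0,0,1.2],[0,0,0.9],[0,0,0],[0,0,0]],"turn":[[0,0,0],[0,0,0],[0,0,0],[0,0,0],[0,0,0],[0,0,0]]}' 5
python3 -m handwheel '{"dp":[[0,0,0],[0,0,0],[0,0,0],[0,0,0],[0,0,0],[0,0,0],[0,0,-1],[0,0,-2],[0,0,-3],[0,0,-3]],"turn":[[0,0,0],[0,0,0],[0,0,0],[0,0,0],[0,0,0],[0,0,0],[0,0,0],[0,0,0],[0,0,0],[0,0,0]]}' 0 25
python3 -m handwheel '{"dp":[[0,0,-3],[0,0,-3],[0,0,0],[0,0,0]],"turn":[[0,0,0],[0,0,0],[0,0,0],[0,0,0]]}'
python3 go.py .509 .298 .16 19;python3 crop.py c2 side,279,112 side,279,30
```

```text
clock: 3.45
position: [0.4328, -0.3666, 0.0047]
tcp_rot: [-3.11, -0.438, 0.0]
wrist_force: [0.3, 0.5, -0.7]
grip_width: 0.0499
finger_force: 0.0
clock: 4.45
position: [0.4325, -0.3663, 0.096]
tcp_rot: [-3.11, -0.438, 0.001]
wrist_force: [-0.4, -0.8, -0.9]
grip_width: 0.0229
finger_force: 25.0
clock: 4.85
position: [0.4329, -0.3667, 0.1553]
tcp_rot: [3.11, 0.438, 0.001]
wrist_force: [0.5, -0.5, -0.6]
grip_width: 0.0225
finger_force: 25.0
clock 4.8 pos [ 0.4329 -0.3667  0.1553] yaw 16.0 tilt [ 0.001 -0.001] j6 0.39 w 0.0225 f 25.0
dp now-frame cm [ 25.67 -61.78  -0.52]
dp after-turn cm [ 28.84 -60.37  -0.47] turn z -0.052
```

View pics/c2.png

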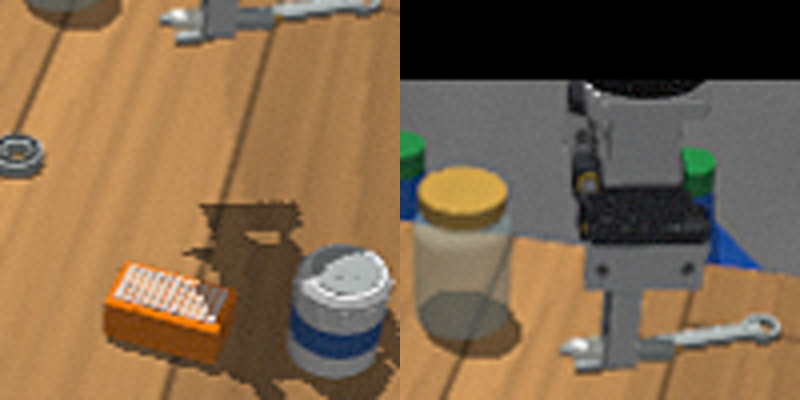

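```bash
python3 -m handwheel '{"dp":[[0.5,-1,0],[1,-2,0],[1.5,-3,0],[2,-4,0],[2,-4.4,0],[2,-4.4,0],[2,-4.4,0],[2,-4.4,0],[2,-4.4,0],[2,-4.4,0]],"turn":[[0,0,-0.052],[0,0,0],[0,0,0],[0,0,0],[0,0,0],[0,0,0],[0,0,0],[0,0,0],[0,0,0],[0,0,0]]}'
python3 -m handwheel '{"dp":[[2,-4.4,0],[2,-4.4,0],[2,-4.2,0],[1.8,-3.6,0],[1.4,-2.8,0],[1.2,-2,0],[0.8,-1.2,0],[0.4,-0.6,0],[0,0,0],[0,0,0]],"turn":[[0,0,0],[0,0,0],[0,0,0],[0,0,0],[0,0,0],[0,0,0],[0,0,0],[0,0,0],[0,0,0],[0,0,0]]}'
python3 go.py .509 .298 .016 19
python3 - <<'E'
from h import *
cv2.imwrite("pics/t3.png",np.hstack([cv2.resize(get_image("top")[80:230,70:270],(400,300)),cv2.resize(get_image("side")[200:384,50:290],(400,300))]))
E
```

```text
clock: 5.95
position: [0.4743, 0.0349, 0.1533]
tcp_rot: [-3.098, -0.518, 0.004]
wrist_force: [0.1, -0.7, 0.3]
grip_width: 0.0225
finger_force: 25.0
clock: 6.95
position: [0.5095, 0.289, 0.1546]
tcp_rot: [3.098, 0.517, -0.002]
wrist_force: [-0.7, -0.1, 0.7]
grip_width: 0.023
finger_force: 25.0
clock 7.0 pos [0.5095 0.289  0.1546] yaw 19.0 tilt [-0.001 -0.001] j6 1.56 w 0.023 f 25.0
dp now-frame cm [ 0.25 -0.87 13.86]
dp after-turn cm [ 0.24 -0.86 13.86] turn z -0.001
```

View pics/t3.png

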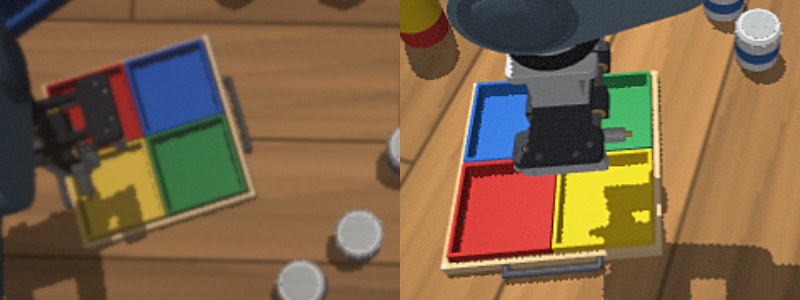

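```bash
python3 -m handwheel '{"dp":[[0.2,-0.4,2],[0,-0.4,3],[0,0,3],[0,0,2],[0,0,1],[0,0,0]],"turn":[[0,0,0],[0,0,0],[0,0,0],[0,0,0],[0,0,0],[0,0,0]]}'
python3 - <<'E'
from h import *
q=np.array([px2w("top",(70+a/2,80+b/2),.018)[:2] for a,b in((45,88),(207,38),(255,195),(85,240))])
print(q.mean(0),q.tolist())
for i in range(4):
    d=q[i]-q[i-1];print(np.linalg.norm(d),np.degrees(np.arctan2(d[1],d[0])))
E
python3 go.py .509 .298 .016 19
```

```text
clock: 7.65
position: [0.5081, 0.2973, 0.0438]
tcp_rot: [3.098, 0.518, -0.004]
wrist_force: [0.5, -0.4, -0.1]
grip_width: 0.0227
finger_force: 25.0
[0.57814464 0.26143752] [[0.6463897931601549, 0.406314180094728], [0.7213178479421438, 0.1898352544909558], [0.5047168102944015, 0.11434537832783279], [0.4401541056110735, 0.3352552831087108]]
0.21813419186297164 19.011487535388834
0.22907932823364105 -70.90815253030175
0.22937901149233844 -160.78551280539853
0.23015110007628295 106.29142862130921
clock 7.7 pos [0.5081 0.2973 0.0438] yaw 19.0 tilt [-0.003 -0.001] j6 1.58 w 0.0227 f 25.0
dp now-frame cm [ 0.12 -0.04  2.78]
dp after-turn cm [ 0.11 -0.04  2.78] turn z -0.001
```

```bash
python3 -m handwheel '{"dp":[[0,0,1],[0,0,1],[0,0,0.6],[0,0,0.2],[0,0,0],[0,0,0]],"turn":[[0,0,0],[0,0,0],[0,0,0],[0,0,0],[0,0,0],[0,0,0]]}'
python3 -m handwheel '{"dp":[[0,0,0],[0,0,0],[0,0,0],[0,0,0],[0,0,0],[0,0,-2],[0,0,-3],[0,0,-4],[0,0,-4],[0,0,0]],"turn":[[0,0,0],[0,0,0],[0,0,0],[0,0,0],[0,0,0],[0,0,0],[0,0,0],[0,0,0],[0,0,0],[0,0,0]]}' 5
python3 go.py .575 -.389 .16 16; python3 go.py .429 -.242 .16 -7
```

```text
clock: 8.25
position: [0.5093, 0.2983, 0.0174]
tcp_rot: [-3.098, -0.519, -0.001]
wrist_force: [-0.7, 0.3, -0.4]
grip_width: 0.0224
finger_force: 25.0
clock: 9.25
position: [0.5129, 0.2996, 0.1541]
tcp_rot: [-3.096, -0.519, -0.019]
wrist_force: [1.1, 0.2, 0.2]
grip_width: 0.0499
finger_force: 0.0
clock 9.2 pos [0.5129 0.2996 0.1541] yaw 19.0 tilt [0.012 0.004] j6 1.58 w 0.0499 f 0.0
dp now-frame cm [-16.57  67.13  -0.81]
dp after-turn cm [-13.01  67.91  -0.59] turn z 0.053
clock 9.2 pos [0.5129 0.2996 0.1541] yaw 19.0 tilt [0.012 0.004] j6 1.58 w 0.0499 f 0.0
dp now-frame cm [-25.58  48.47  -0.91]
dp after-turn cm [-1.73 54.78 -0.59] turn z 0.454
```

```bash
python3 -m handwheel '{"dp":[[-0.5,1,0],[-1,2,0],[-1.8,3.4,0],[-2.2,4.2,0],[-2.2,4.2,0],[-2.2,4.2,0],[-2.2,4.2,0],[-2.2,4.2,0],[-2.2,4.2,0],[-2.2,4.2,0]],"turn":[[0,0,0],[0,0,0],[0,0,0],[0,0,0],[0,0,0],[0,0,0],[0,0,0],[0,0,0],[0,0,0],[0,0,0]]}' 7
python3 -m handwheel '{"dp":[[-2.2,4.2,0],[-2,3.6,0],[-1.6,2.6,0],[-1,1.6,0],[-0.5,0.8,0],[0,0,0],[0,0,0],[0,0,0],[0,0,0],[0,0,0]],"turn":[[0,0,0],[0,0,0],[0,0,0],[0,0,0],[0,0,0],[0,0,0.113],[0,0,0.113],[0,0,0.113],[0,0,0.113],[0,0,0]]}' 
python3 go.py .4295 -.242 .05 -7
```

```text
clock: 10.25
position: [0.4464, -0.1027, 0.1449]
tcp_rot: [-3.096, -0.518, 0.005]
wrist_force: [0.0, -0.0, 0.0]
grip_width: 0.0699
finger_force: 0.0
clock: 11.25
position: [0.4207, -0.245, 0.1457]
tcp_rot: [-3.134, 0.187, 0.003]
wrist_force: [0.0, -0.7, -0.3]
grip_width: 0.0699
finger_force: 0.0
clock 11.2 pos [ 0.4207 -0.245   0.1457] yaw -6.8 tilt [-0.002  0.002] j6 0.93 w 0.0699 f 0.0
dp now-frame cm [ 0.86 -0.39  9.57]
dp after-turn cm [ 0.84 -0.4   9.57] turn z 0.003
```

```bash
python3 -m handwheel '{"dp":[[0.4,-0.2,2],[0.4,-0.2,3],[0,0,3],[0,0,1],[0,0,0],[0,0,0]],"turn":[[0,0,0],[0,0,0],[0,0,0],[0,0,0],[0,0,0],[0,0,0]]}'
python3 go.py .4295 -.242 .01 -7; python3 crop.py c4 side,272,130 side,170,320
```

```text
clock: 11.85
position: [0.4304, -0.2434, 0.0579]
tcp_rot: [3.135, -0.187, 0.001]
wrist_force: [0.1, 0.7, -0.2]
grip_width: 0.0704
finger_force: 0.0
clock 11.8 pos [ 0.4304 -0.2434  0.0579] yaw -6.8 tilt [ 0.001 -0.001] j6 0.95 w 0.0704 f 0.0
dp now-frame cm [-0.11 -0.13  4.79]
dp after-turn cm [-0.1  -0.13  4.79] turn z 0.003
```

View pics/c4.png

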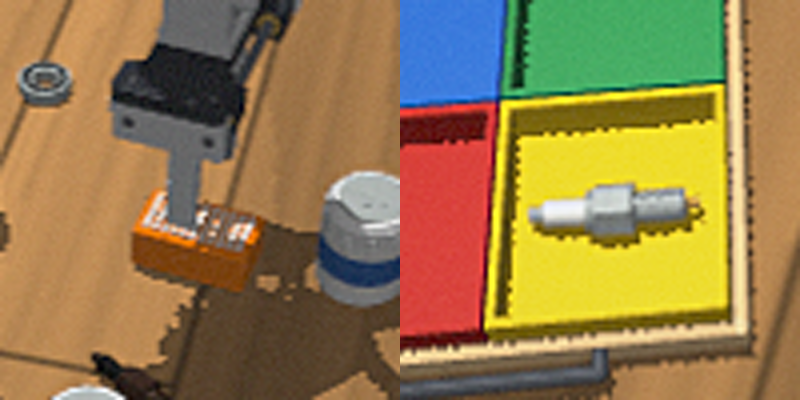

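The plug (crop ~(612,213)) lies in the middle of the yellow bin. The fingers straddle the air filter, so I'll descend and grip.

```bash
python3 -m handwheel '{"dp":[[0,0,1],[0,0,1],[0,0,1],[0,0,1],[0,0,0.8],[0,0,0]],"turn":[[0,0,0],[0,0,0],[0,0,0],[0,0,0],[0,0,0],[0,0,0]]}'
python3 -m handwheel '{"dp":[[0,0,0],[0,0,0],[0,0,0],[0,0,0],[0,0,0],[0,0,-1],[0,0,-2],[0,0,-4],[0,0,-4],[0,0,-4]],"turn":[[0,0,0],[0,0,0],[0,0,0],[0,0,0],[0,0,0],[0,0,0],[0,0,0],[0,0,0],[0,0,0],[0,0,0]]}' 0 30
python3 -m handwheel '{"dp":[[0,0,-1],[0,0,0],[0,0,0],[0,0,0],[0,0,0],[0,0,0]],"turn":[[0,0,-0.113],[0,0,-0.113],[0,0,-0.113],[0,0,-0.113],[0,0,0],[0,0,0]]}'
python3 go.py .544 .1925 .16 19
```

```text
clock: 12.55
position: [0.4289, -0.2422, 0.0074]
tcp_rot: [-3.134, 0.189, 0.004]
wrist_force: [0.6, -0.3, -0.0]
grip_width: 0.0699
finger_force: 0.0
clock: 13.55
position: [0.4295, -0.2428, 0.1609]
tcp_rot: [3.136, -0.189, -0.0]
wrist_force: [0.6, -0.4, -0.7]
grip_width: 0.0458
finger_force: 30.0
clock: 14.15
position: [0.4298, -0.243, 0.1693]
tcp_rot: [3.099, 0.515, 0.0]
wrist_force: [0.4, -0.6, -1.4]
grip_width: 0.0458
finger_force: 30.0
clock 14.2 pos [ 0.4298 -0.243   0.1693] yaw 18.9 tilt [ 0. -0.] j6 0.5 w 0.0458 f 30.0
dp now-frame cm [ 24.9  -37.51   0.92]
dp after-turn cm [ 24.98 -37.46   0.93] turn z -0.002
```

```bash
python3 -m handwheel '{"dp":[[0.7,-1,0],[1.4,-2,0],[2.1,-3.2,0],[2.6,-3.9,0],[2.6,-3.9,0],[2.6,-3.9,0],[2.6,-3.9,0],[2.6,-3.9,0],[2.6,-3.9,0],[2.2,-3.3,0]],"turn":[[0,0,0],[0,0,0],[0,0,0],[0,0,0],[0,0,0],[0,0,0],[0,0,0],[0,0,0],[0,0,0],[0,0,0]]}'
python3 -m handwheel '{"dp":[[1.6,-2.2,0],[0.9,-1.4,0],[0.4,-0.8,0],[0,0,2],[0,0,3],[0,0,3],[0,0,2],[0,0,0],[0,0,0],[0,0,0]],"turn":[[0,0,0],[0,0,0],[0,0,0],[0,0,0],[0,0,0],[0,0,0],[0,0,0],[0,0,0],[0,0,0],[0,0,0]]}'
python3 go.py .544 .1925 .019 19
```

```text
clock: 15.15
position: [0.5305, 0.1429, 0.1691]
tcp_rot: [-3.098, -0.519, -0.0]
wrist_force: [0.3, 0.5, -0.8]
grip_width: 0.0457
finger_force: 30.0
clock: 16.15
position: [0.5451, 0.1906, 0.0709]
tcp_rot: [3.098, 0.518, 0.005]
wrist_force: [0.4, -0.1, 0.4]
grip_width: 0.046
finger_force: 30.0
clock 16.1 pos [0.5451 0.1906 0.0709] yaw 19.0 tilt [0.003 0.   ] j6 1.38 w 0.046 f 30.0
dp now-frame cm [-0.06 -0.22  5.19]
dp after-turn cm [-0.04 -0.22  5.19] turn z -0.001
```

```bash
python3 -m handwheel '{"dp":[[0,-0.2,1],[0,0,1.5],[0,0,1.3],[0,0,0.8],[0,0,0.4],[0,0,0.1],[0,0,0],[0,0,0]],"turn":[[0,0,0],[0,0,0],[0,0,0],[0,0,0],[0,0,0],[0,0,0],[0,0,0],[0,0,0]]}'
python3 -m handwheel '{"dp":[[0,0,0],[0,0,0],[0,0,0],[0,0,0],[0,0,0],[0,0,-1],[0,0,-3],[0,0,-4],[0,0,-4],[0,0,-1]],"turn":[[0,0,0],[0,0,0],[0,0,0],[0,0,0],[0,0,0],[0,0,0],[0,0,0],[0,0,0],[0,0,0],[0,0,0]]}' 5.8
python3 go.py .575 -.389 .15 19
```

```text
clock: 16.95
position: [0.5418, 0.1924, 0.0193]
tcp_rot: [3.098, 0.52, -0.008]
wrist_force: [-12.1, -2.4, 15.6]
grip_width: 0.0457
finger_force: 30.0
clock: 17.95
position: [0.5464, 0.1932, 0.1542]
tcp_rot: [3.098, 0.519, 0.016]
wrist_force: [0.7, 0.3, 1.0]
grip_width: 0.0581
finger_force: 0.0
clock 17.9 pos [0.5464 0.1932 0.1542] yaw 19.0 tilt [0.01  0.001] j6 1.38 w 0.0581 f 0.0
dp now-frame cm [-16.27  55.97   0.37]
dp after-turn cm [-16.25  55.98   0.42] turn z 0.0
```

```bash
python3 -m handwheel '{"dp":[[-0.3,1,0],[-0.7,2.4,0],[-1,3.5,0],[-1.3,4.5,0],[-1.3,4.5,0],[-1.3,4.5,0],[-1.3,4.5,0],[-1.3,4.5,0],[-1.3,4.5,0],[-1.3,4.5,0]],"turn":[[0,0,0],[0,0,0],[0,0,0],[0,0,0],[0,0,0],[0,0,0],[0,0,0],[0,0,0],[0,0,0],[0,0,0]]}'
python3 -m handwheel '{"dp":[[-1.3,4.5,0],[-1.3,4.5,0],[-1.2,4,0],[-0.9,3,0],[-0.6,2,0],[-0.3,1,0],[0,0,2],[0,0,3],[0,0,2],[0,0,0]],"turn":[[0,0,0],[0,0,0],[0,0,0],[0,0,0],[0,0,0],[0,0,0],[0,0,0],[0,0,0],[0,0,0],[0,0,0]]}'
python3 go.py .575 -.389 .05 19; python3 crop.py c5 side,233,95 side,174,270
```

```text
clock: 18.95
position: [0.5613, -0.2084, 0.1452]
tcp_rot: [-3.096, -0.517, 0.005]
wrist_force: [1.1, 0.4, 1.0]
grip_width: 0.058
finger_force: 0.0
clock: 19.95
position: [0.5693, -0.4014, 0.0722]
tcp_rot: [-3.09, -0.518, 0.009]
wrist_force: [-0.9, 0.6, -0.9]
grip_width: 0.0579
finger_force: 0.0
clock 19.9 pos [ 0.5693 -0.4014  0.0722] yaw 19.0 tilt [-0.007  0.007] j6 0.46 w 0.0579 f 0.0
dp now-frame cm [ 0.96 -0.97  2.23]
dp after-turn cm [ 0.95 -0.99  2.22] turn z 0.001
```

View pics/c5.png

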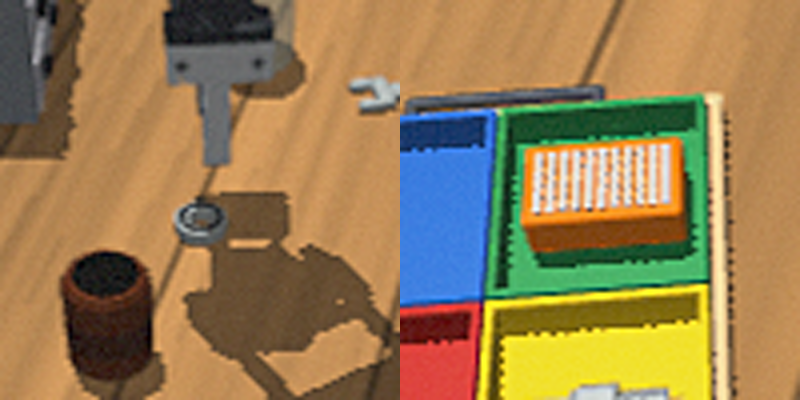

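Air filter sits flat in the green bin (crop ~(605,190)); bearing at crop ~(200,222), fingers not yet above it. Correct and go down.

```bash
python3 -m handwheel '{"dp":[[0.5,-0.5,1],[0.5,-0.5,1.5],[0,0,0.5],[0,0,0],[0,0,0]],"turn":[[0,0,0],[0,0,0],[0,0,0],[0,0,0],[0,0,0]]}' 6.2
python3 go.py .575 -.389 .004 19
```

```text
clock: 20.55
position: [0.5785, -0.3918, 0.048]
tcp_rot: [3.098, 0.519, -0.0]
wrist_force: [1.3, 0.7, -0.1]
grip_width: 0.062
finger_force: 0.0
clock 20.6 pos [ 0.5785 -0.3918  0.048 ] yaw 19.0 tilt [-0. -0.] j6 0.48 w 0.062 f 0.0
dp now-frame cm [-0.24 -0.38  4.4 ]
dp after-turn cm [-0.24 -0.38  4.4 ] turn z 0.0
```

```bash
python3 -m handwheel '{"dp":[[-0.2,-0.4,1],[0,0,1],[0,0,1],[0,0,1],[0,0,0.4],[0,0,0],[0,0,0]],"turn":[[0,0,0],[0,0,0],[0,0,0],[0,0,0],[0,0,0],[0,0,0],[0,0,0]]}'
python3 -m handwheel '{"dp":[[0,0,0],[0,0,0],[0,0,0],[0,0,0],[0,0,0],[0,0,-1],[0,0,-3],[0,0,-4],[0,0,-4],[0,0,-3]],"turn":[[0,0,0],[0,0,0],[0,0,0],[0,0,0],[0,0,0],[0,0,0],[0,0,0],[0,0,0],[0,0,0],[0,0,0]]}' 0 25
python3 go.py .613 .333 .15 19
```

```text
clock: 21.25
position: [0.5754, -0.3888, 0.0042]
tcp_rot: [3.098, 0.519, 0.0]
wrist_force: [0.8, -0.2, -1.2]
grip_width: 0.0619
finger_force: 0.0
clock: 22.25
position: [0.5759, -0.3892, 0.1577]
tcp_rot: [3.096, 0.518, 0.003]
wrist_force: [0.6, 0.3, 0.5]
grip_width: 0.039
finger_force: 25.0
clock 22.2 pos [ 0.5759 -0.3892  0.1577] yaw 19.0 tilt [ 0.002 -0.002] j6 0.48 w 0.039 f 25.0
dp now-frame cm [ 27.04 -67.07   0.62]
dp after-turn cm [ 27.02 -67.07   0.77] turn z 0.0
```

```bash
python3 -m handwheel '{"dp":[[0.4,-1,0],[0.9,-2.2,0],[1.3,-3.3,0],[1.8,-4.4,0],[1.8,-4.4,0],[1.8,-4.4,0],[1.8,-4.4,0],[1.8,-4.4,0],[1.8,-4.4,0],[1.8,-4.4,0]],"turn":[[0,0,0],[0,0,0],[0,0,0],[0,0,0],[0,0,0],[0,0,0],[0,0,0],[0,0,0],[0,0,0],[0,0,0]]}'
python3 -m handwheel '{"dp":[[1.8,-4.4,0],[1.8,-4.4,0],[1.8,-4.4,0],[1.8,-4.4,0],[1.6,-4,0],[1.4,-3.2,0],[1,-2.4,0],[0.7,-1.6,0],[0,0,0],[0,0,0]],"turn":[[0,0,0],[0,0,0],[0,0,0],[0,0,0],[0,0,0],[0,0,0],[0,0,0],[0,0,0],[0,0,0],[0,0,0]]}'
python3 go.py .613 .333 .016 19
```

```text
clock: 23.25
position: [0.596, 0.0161, 0.1526]
tcp_rot: [-3.098, -0.519, 0.003]
wrist_force: [0.2, -0.1, 0.1]
grip_width: 0.0385
finger_force: 25.0
clock: 24.25
position: [0.6157, 0.3239, 0.1532]
tcp_rot: [3.098, 0.519, -0.002]
wrist_force: [-0.9, 0.0, -0.1]
grip_width: 0.039
finger_force: 25.0
clock 24.2 pos [0.6157 0.3239 0.1532] yaw 19.0 tilt [-0.001 -0.001] j6 1.56 w 0.039 f 25.0
dp now-frame cm [ 0.06 -0.95 13.72]
dp after-turn cm [ 0.04 -0.95 13.72] turn z 0.0
```

```bash
python3 -m handwheel '{"dp":[[0,-0.5,2],[0,-0.4,3],[0,0,3],[0,0,2],[0,0,1.5],[0,0,1.2],[0,0,0.7],[0,0,0.2],[0,0,0],[0,0,0]],"turn":[[0,0,0],[0,0,0],[0,0,0],[0,0,0],[0,0,0],[0,0,0],[0,0,0],[0,0,0],[0,0,0],[0,0,0]]}'
python3 go.py .613 .333 .016 19
```

```text
clock: 25.25
position: [0.6139, 0.3334, 0.0191]
tcp_rot: [-3.098, -0.519, -0.003]
wrist_force: [0.8, -0.3, -0.4]
grip_width: 0.0388
finger_force: 25.0
clock 25.2 pos [0.6139 0.3334 0.0191] yaw 19.0 tilt [0.002 0.001] j6 1.57 w 0.0388 f 25.0
dp now-frame cm [-0.1   0.01  0.31]
dp after-turn cm [-0.1   0.01  0.31] turn z 0.0
```

```bash
python3 -m handwheel '{"dp":[[0,0,0.2],[0,0,0.2],[0,0,0],[0,0,0]],"turn":[[0,0,0],[0,0,0],[0,0,0],[0,0,0]]}'
python3 -m handwheel '{"dp":[[0,0,0],[0,0,0],[0,0,0],[0,0,0],[0,0,0],[0,0,-1],[0,0,-3],[0,0,-4],[0,0,-4],[0,0,-3]],"turn":[[0,0,0],[0,0,0],[0,0,0],[0,0,0],[0,0,0],[0,0,0],[0,0,0],[0,0,0],[0,0,0],[0,0,0]]}' 5.4
python3 go.py .5625 -.0855 .15 19
```

```text
clock: 25.65
position: [0.6136, 0.3333, 0.0145]
tcp_rot: [-3.098, -0.519, -0.002]
wrist_force: [-0.3, -0.6, 0.8]
grip_width: 0.0388
finger_force: 25.0
clock: 26.65
position: [0.6142, 0.3335, 0.1682]
tcp_rot: [-3.098, -0.519, -0.006]
wrist_force: [-0.2, -0.1, 0.1]
grip_width: 0.0541
finger_force: 0.0
clock 26.6 pos [0.6142 0.3335 0.1682] yaw 19.0 tilt [0.004 0.001] j6 1.57 w 0.0541 f 0.0
dp now-frame cm [-18.54  37.93   1.75]
dp after-turn cm [-18.52  37.93   1.82] turn z 0.0
```

```bash
python3 -m handwheel '{"dp":[[-0.5,1,0],[-1,2,0],[-1.5,3.1,0],[-2,4.1,0],[-2,4.1,0],[-2,4.1,0],[-2,4.1,0],[-2,4.1,0],[-2,4.1,0],[-1.5,3.1,0]],"turn":[[0,0,0],[0,0,0],[0,0,0],[0,0,0],[0,0,0],[0,0,0],[0,0,0],[0,0,0],[0,0,0],[0,0,0]]}' 8.8
python3 -m handwheel '{"dp":[[-1,2.1,0],[-0.6,1.3,0],[-0.3,0.6,0],[0,0,2],[0,0,2],[0,0,1],[0,0,0],[0,0,0]],"turn":[[0,0,0],[0,0,0],[0,0,0],[0,0,0],[0,0,0],[0,0,0],[0,0,0],[0,0,0]]}'
python3 go.py .5625 -.0855 .10 19; python3 crop.py c6 side,204,160 side,117,325
```

```text
clock: 27.65
position: [0.5659, -0.0427, 0.1632]
tcp_rot: [-3.099, -0.516, 0.002]
wrist_force: [0.7, 0.6, 0.0]
grip_width: 0.0885
finger_force: 0.0
clock: 28.45
position: [0.5627, -0.0839, 0.1144]
tcp_rot: [3.098, 0.52, 0.001]
wrist_force: [0.0, 0.3, 0.5]
grip_width: 0.088
finger_force: 0.0
clock 28.4 pos [ 0.5627 -0.0839  0.1144] yaw 19.1 tilt [ 0. -0.] j6 0.89 w 0.088 f 0.0
dp now-frame cm [-0.08  0.15  1.44]
dp after-turn cm [-0.07  0.15  1.44] turn z 0.001
```

View pics/c6.png

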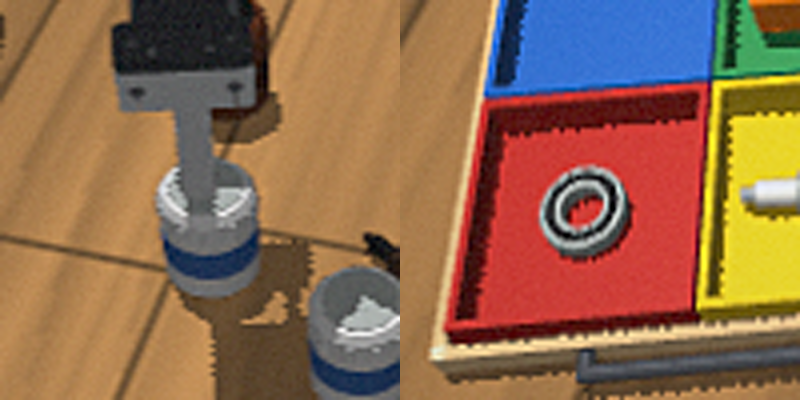

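```bash
python3 - <<'E'
from h import *
print(px2w("side",(154+208/4,110+194/4),.072))
for r in finder.spot_point("oil_filter_centre","side")[:4]: print(r,px2w("side",r["point"],.036))
E
```

```text
[ 0.55652411 -0.08033171  0.072     ]
{'point': [202.8, 168.7], 'score': 0.98} [ 0.56650049 -0.07779386  0.036     ]
{'point': [260.0, 223.3], 'score': 0.94} [0.39454085 0.04667859 0.036     ]
{'point': [314.4, 138.5], 'score': 0.68} [ 0.3156224 -0.2524714  0.036    ]
{'point': [243.0, 194.1], 'score': 0.61} [ 0.45119138 -0.02437188  0.036     ]
```

```bash
python3 -m handwheel '{"dp":[[0,0,1],[0,0,1.5],[0,0,1.5],[0,0,1.5],[0,0,1.2],[0,0,0.8],[0,0,0.4],[0,0,0],[0,0,0]],"turn":[[0,0,0],[0,0,0],[0,0,0],[0,0,0],[0,0,0],[0,0,0],[0,0,0],[0,0,0],[0,0,0]]}' 9.2
python3 -m handwheel '{"dp":[[0,0,0],[0,0,0],[0,0,0],[0,0,0],[0,0,0],[0,0,0],[0,0,-1],[0,0,-2],[0,0,-4],[0,0,-4]],"turn":[[0,0,0],[0,0,0],[0,0,0],[0,0,0],[0,0,0],[0,0,0],[0,0,0],[0,0,0],[0,0,0],[0,0,0]]}' 0 35
python3 go.py .648 .2285 .16 19
```

```text
clock: 29.5
position: [0.5629, -0.0844, 0.0355]
tcp_rot: [3.098, 0.519, 0.001]
wrist_force: [0.6, -0.3, 1.1]
grip_width: 0.0922
finger_force: 0.0
clock: 30.5
position: [0.5608, -0.0833, 0.1451]
tcp_rot: [-3.096, -0.518, 0.005]
wrist_force: [0.6, 0.2, -1.5]
grip_width: 0.0591
finger_force: 35.0
clock 30.5 pos [ 0.5608 -0.0833  0.1451] yaw 19.0 tilt [-0.004  0.002] j6 0.89 w 0.0591 f 35.0
dp now-frame cm [ 18.4  -26.64  -1.46]
dp after-turn cm [ 18.4  -26.64  -1.49] turn z 0.0
```

```bash
python3 -m handwheel '{"dp":[[0.7,-1,-0.5],[1.4,-2,0],[2,-3,0],[2.6,-3.8,0],[2.6,-3.8,0],[2.6,-3.8,0],[2.4,-3.4,0],[1.8,-2.6,0],[1.2,-1.8,0],[0.8,-1.1,0]],"turn":[[0,0,0],[0,0,0],[0,0,0],[0,0,0],[0,0,0],[0,0,0],[0,0,0],[0,0,0],[0,0,0],[0,0,0]]}'
python3 -m handwheel '{"dp":[[0.4,-0.6,0],[0,0,0],[0,0,2],[0,0,3],[0,0,2],[0,0,0],[0,0,0]],"turn":[[0,0,0],[0,0,0],[0,0,0],[0,0,0],[0,0,0],[0,0,0],[0,0,0]]}'
python3 go.py .648 .2285 .046 19; python3 crop.py c7 side,117,265 top,159,123
```

```text
clock: 31.5
position: [0.6463, 0.2258, 0.1477]
tcp_rot: [-3.097, -0.522, 0.006]
wrist_force: [-0.2, 0.1, -3.9]
grip_width: 0.0591
finger_force: 35.0
clock: 32.2
position: [0.6497, 0.2295, 0.0802]
tcp_rot: [3.099, 0.517, -0.001]
wrist_force: [0.2, 0.5, -1.8]
grip_width: 0.0596
finger_force: 35.0
clock 32.2 pos [0.6497 0.2295 0.0802] yaw 18.9 tilt [-0. -0.] j6 1.42 w 0.0596 f 35.0
dp now-frame cm [-0.19  0.04  3.42]
dp after-turn cm [-0.19  0.04  3.42] turn z -0.001
```

View pics/c7.png

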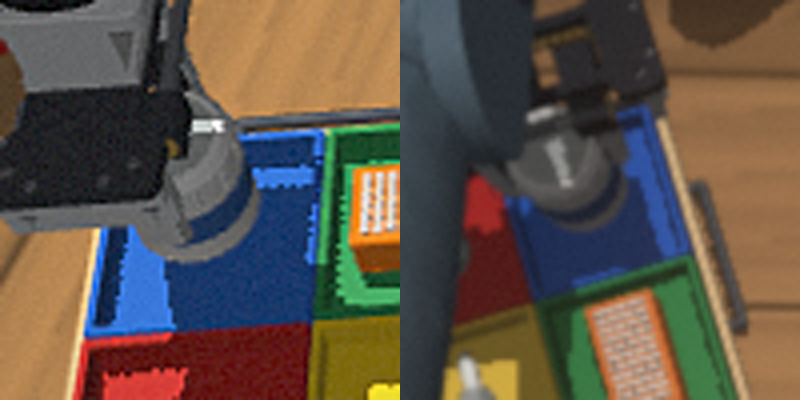

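```bash
python3 - <<'E'
from h import *
k=calibration("side");R=cv2.Rodrigues(np.array(k["rotation"],float))[0].T;o=np.array(k["origin"])
im=cv2.imread("pics/c7.png")[:, :400].copy()
a=np.linspace(0,6.283,40)
for h in(.0,.02,.04,.072):
    P=np.c_[.6497+.03*np.cos(a),.2295+.03*np.sin(a),0*a+.0802-.035+h]
    p=cv2.projectPoints(P,cv2.Rodrigues(R)[0],-R@o,np.array(k["K"]),np.array(k["distortion"]))[0][:,0]
    q=((p-[67,215])*4+2).astype(int)
    cv2.polylines(im,[q],True,(0,255,255),1)
cv2.imwrite("pics/c8.png",im)
E
```

```text
(no output)
```

View pics/c8.png

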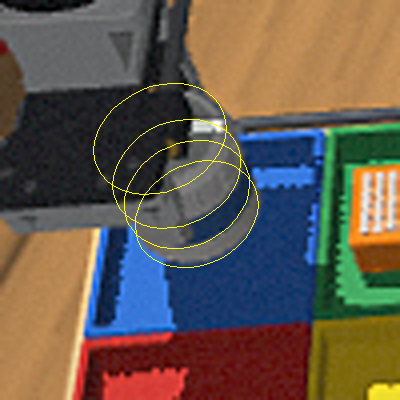

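The lean is modest: the bottom edge matches the upright model, and the top is shifted right by about 15 crop px. Pressing the filter lightly onto the floor should level it.

```bash
python3 -m handwheel '{"dp":[[-0.1,0,0.8],[-0.1,0,0.8],[0,0,0.6],[0,0,0.3],[0,0,0.2],[0,0,0.1],[0,0,0],[0,0,0]],"turn":[[0,0,0],[0,0,0],[0,0,0],[0,0,0],[0,0,0],[0,0,0],[0,0,0],[0,0,0]]}'
python3 -m handwheel '{"dp":[[0,0,0.2],[0,0,0.2],[0,0,0],[0,0,0]],"turn":[[0,0,0],[0,0,0],[0,0,0],[0,0,0]]}' - 12
python3 go.py .648 .2285 .046 19; python3 crop.py c9 side,117,265 top,159,123
```

```text
clock: 33.1
position: [0.648, 0.2298, 0.0523]
tcp_rot: [-3.098, -0.519, -0.001]
wrist_force: [-0.2, 0.0, -2.2]
grip_width: 0.0597
finger_force: 35.0
clock: 33.5
position: [0.6477, 0.2297, 0.0479]
tcp_rot: [3.098, 0.519, -0.0]
wrist_force: [1.3, -0.7, -2.6]
grip_width: 0.06
finger_force: 12.0
clock 33.5 pos [0.6477 0.2297 0.0479] yaw 19.0 tilt [-0. -0.] j6 1.42 w 0.06 f 12.0
dp now-frame cm [-0.01  0.12  0.19]
dp after-turn cm [-0.01  0.12  0.19] turn z 0.0
```

View pics/c9.png

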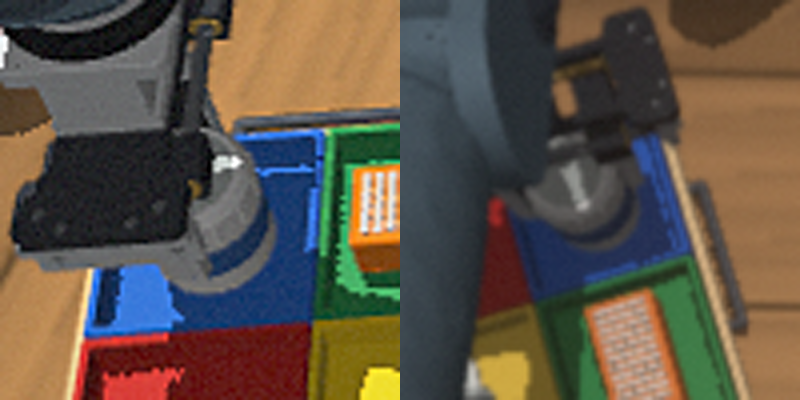

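The filter is over the blue bin, with its base near crop (220,285), and no floor contact yet. I'll lower it a little more.

```bash
python3 -m handwheel '{"dp":[[0,0.1,0.1],[0,0,0.1],[0,0,0.1],[0,0,0],[0,0,0]],"turn":[[0,0,0],[0,0,0],[0,0,0],[0,0,0],[0,0,0]]}'
```

```text
clock: 34.1
position: [0.6483, 0.2287, 0.0456]
tcp_rot: [3.098, 0.519, 0.0]
wrist_force: [-1.5, -0.8, 1.5]
grip_width: 0.0598
finger_force: 12.0
```

Contact has begun (z force rising). Push 1 mm more, release, retreat.

```bash
python3 -m handwheel '{"dp":[[0,0,0.1],[0,0,0],[0,0,0]],"turn":[[0,0,0],[0,0,0],[0,0,0]]}'
python3 -m handwheel '{"dp":[[0,0,0],[0,0,0],[0,0,0],[0,0,0],[0,0,0],[0,0,-0.5],[0,0,-1],[0,0,-2],[0,0,-4],[0,0,-4]],"turn":[[0,0,0],[0,0,0],[0,0,0],[0,0,0],[0,0,0],[0,0,0],[0,0,0],[0,0,0],[0,0,0],[0,0,0]]}' 9
python3 -m handwheel '{"dp":[[-1,1,-1],[-1,3,0],[-1,4,0],[-1,4,0],[-1,4,0],[-1,4,0],[-1,4,0],[0,2,0],[0,0,0],[0,0,0]],"turn":[[0,0,0],[0,0,0],[0,0,0],[0,0,0],[0,0,0],[0,0,0],[0,0,0],[0,0,0],[0,0,0],[0,0,0]]}'
python3 - <<'E'
from h import *
cv2.imwrite("pics/fin.png",np.hstack([cv2.resize(get_image("side")[40:370,60:350],(400,455)),cv2.resize(get_image("top")[80:280,70:270],(400,455))]))
for n,z in dict(blue_bin_floor=.01,oil_filter_centre=.046,old_filter_centre=.036,old_plug_centre=.0105).items():
  for c in("top","side"):
    for r in finder.spot_point(n,c)[:4]: print(n,c,r["score"],np.round(px2w(c,r["point"],z)[:2],3))
E
```

```text
clock: 34.4
position: [0.6485, 0.2288, 0.0455]
tcp_rot: [3.098, 0.519, 0.001]
wrist_force: [-3.2, -1.4, 7.1]
grip_width: 0.0593
finger_force: 12.0
clock: 35.4
position: [0.6477, 0.2287, 0.1605]
tcp_rot: [-3.098, -0.519, 0.001]
wrist_force: [0.6, -0.0, 0.2]
grip_width: 0.0901
finger_force: 0.0
clock: 36.4
position: [0.6668, -0.0391, 0.1694]
tcp_rot: [-3.098, -0.519, -0.001]
wrist_force: [0.1, 0.1, -0.8]
grip_width: 0.0898
finger_force: 0.0
blue_bin_floor top 0.78 [0.649 0.222]
blue_bin_floor side 0.86 [0.651 0.232]
oil_filter_centre top 0.95 [ 0.326 -0.241]
oil_filter_centre top 0.87 [0.651 0.228]
oil_filter_centre top 0.74 [ 0.456 -0.024]
oil_filter_centre top 0.58 [0.386 0.039]
oil_filter_centre side 0.77 [ 0.315 -0.231]
oil_filter_centre side 0.65 [ 0.459 -0.023]
oil_filter_centre side 0.61 [0.391 0.052]
old_filter_centre top 0.9 [ 0.597 -0.231]
old_filter_centre top 0.56 [0.509 0.284]
old_filter_centre side 0.93 [ 0.603 -0.255]
old_plug_centre top 0.65 [ 0.437 -0.104]
old_plug_centre side 0.53 [ 0.437 -0.109]
```

View pics/fin.png

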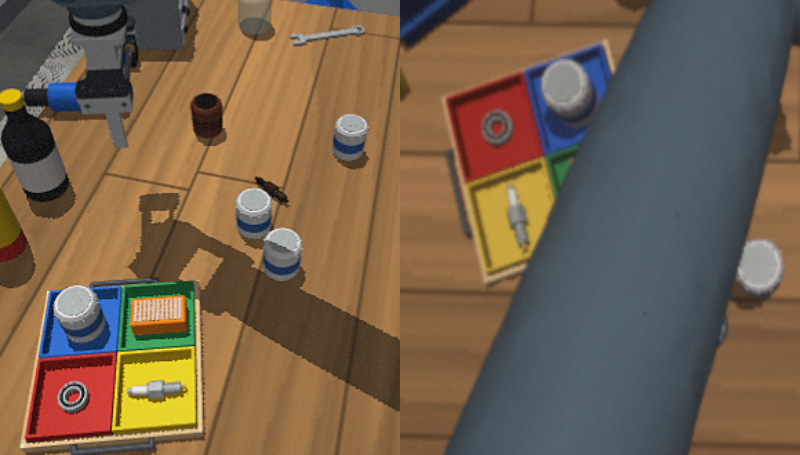

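All four parts lie in their bins: the filter upright in blue (~(78,315)), air filter in green, bearing in red, plug in yellow. The old parts are unmoved.

```bash
python3 -c "
from plant import robot
print(robot.sign_off())"
```

```text
the job is handed in; nothing more can be done
None
```

The four new parts are in their bins (oil filter upright in blue, plug in yellow, bearing in red, air filter in green), the old parts show no movement in the final picture, and the job is handed in; the sign-off returned no verdict.

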